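Glove dryer: bring the blower to its station and press its knob on

TASK

Push the glove dryer's blower along its rail, to the robot's left, until it clicks into the far station by the end stop. Then take the loose knob from the bench, turn it so that the flat in its bore matches the flat of the shaft on top of the blower, push it fully home and keep pressing so that the sprung shaft is held well down. The program finishes while still holding the knob pressed like this; leave the jar, mug, brush and box where they are.

Things in the scene. Friction and masses are not known exactly. Their poses are not given: they have to be found in the camera images.
- blower (a joint): how far the blower has slid along its rail, m: starts between 0 and 0.09, grows as it is pushed left (+y). It rubs with about 1 N. A sprung detent ridge (about 5 N more) lies at 0.147 to 0.157, crest at 0.152; past it the blower sits in the far station, 0.157 to 0.163; a rigid end stop ends the travel at 0.163
- push_face (a point): middle of the blower's right-hand end (-y face): flat, upright, 100 mm wide, 20 to 60 mm above the bench, this point at 40 mm. Moves with the blower; axes are the rail's: +y along the rail to the far station, z up. The blower is a low white box 100 x 100 x 40 mm, its top 60 mm above the bench. Nothing stands within 80 mm before this face (only the 8 mm thick base plate)
- shaft_seat (a point): root of the upright steel D-shaft on the blower's top: centre of the upper face of its 40 mm round shoulder, 70 mm above the bench. Shaft: 14 mm high above it, 18 mm diameter, flat on its +x side 3 mm from the axis, top edge chamfered 1.5 mm all round. A steel tab on the dark plate below points to the flat's side (+x). z up; turned up to 0.6 rad from the rail's x, very stiff to turn (0.3 N m)
- shaft (a joint): how far the sprung shaft (with shoulder) is pressed down, m: 0 up, 0.005 at the bottom; it takes about 4 N to start and 14 N at the bottom (2 N per mm)
- knob_grip (a point): loose black knob, 70 g, standing bore down; this point is on its axis 31 mm above its underside, mid-height of the bar grip. Hub: 44 mm diameter, 20 mm high, flat ledge on top. Bar: 14 mm thick, 20 to 42 mm above the underside, along x from -20 to +16 mm, then a pointed nose to +26 mm. The nose (+x) is on the side of the bore's flat; at most 1.5 rad from the shaft's +x. z up
- knob_foot (a point): centre of the knob's underside, axes as knob_grip. Bore: 19.6 mm diameter, flat on its +x side 3.8 mm from the axis, 16 mm deep: 0.8 mm play all round the shaft. Fully home, this point coincides with shaft_seat
- jar: bystander: glass jar with metal screw lid, 84 mm in diameter, 150 mm high, origin at the centre of its underside
- mug: bystander: closed steel travel mug, 80 mm in diameter, about 190 mm high, origin at the centre of its underside
- brush: bystander: wooden dog brush lying bristles down, about 170 x 55 mm and 38 mm high, handle to its -x; origin under the middle of its head
- birch_box: bystander: closed birch box, 92 x 132 mm and 60 mm high, origin at the centre of its underside
- dryer: the fixed dryer base: plate 180 x 350 mm, 8 mm thick, rail along its y; origin on the bench under the rail's middle. On its far (+x) side, 80 to 115 mm from the rail's middle line, stand two duct boxes 63 mm high with pipe stubs up to 78 mm; a 32 mm high end stop block at y = +134 to +158 mm
Mind the look-alikes: they are no part of the job. There is more than one size of the part that bears knob_grip; the job needs the smallest.

How it is judged:
By the outcome, as a careful person would: the job done as asked, in the order asked, and still so for the second after the job is handed in, while the arm keeps its last pose, push and grip.
It also fails if it takes over 67 s, if anything falls off the work surface, if the arm or the gripper's body presses on something with over 40 N, if the wrist force passes 120 N, or if a joint passes its speed limit or range.

ROBOT

A 6-joint arm with a two-finger parallel gripper is mounted at the origin on the work surface. World frame = base frame: x ahead of the robot, y to its left, z up, the work surface at z = 0. Lengths are in m, angles in degrees, forces in N, time in s.
With the tool pointing down it reaches from about 0.35 to 0.875 m from the base axis. Payload 4.2 kg.
Tool frame: the origin (TCP) lies on the front face of the gripper's body, between the roots of the fingers; the fingertips stand 70 mm ahead of it and the grasp point (between the pads) lies 51 mm ahead of it (r.nose_length is the distance from the TCP to the fingertips, in m); z points along the fingers, y is the direction in which the jaws open and shut (so a half turn about z gives the same grasp; the last joint's range is limited). The gripper opens to 87 mm and grips with 3 to 60 N. Pads are 19 mm wide; open, the fingers measure 117 mm over their backs; the gripper's body (75 mm by 190 mm) begins 51 mm behind the grasp point.
Start: joints at [14.817, 22.042, 0.453, 0, -68.411, -14.817], TCP at [0.625, 0, 0.292] pointing down, gripper open.
Joint ranges: [-179.83, 179.83], [-69.29, 118.12], [-61.27, 80.66], [-181.25, 117.63], [-171.15, -9.14], [-177.46, 177.46]. Speed limits (degrees/s): [159.86, 159.86, 180, 180, 180, 180].

INTERFACE

Orientations are given as a 3x3 rotation matrix whose columns are the frame's x, y, z axes.
In Python, from station import telemetry, capture, order, r gives the robot as it stands.
- The arm moves only by the tool drive_tool, never from a script. Its argument "series" is a list of rows, each a list of 4 numbers: the shift along the tool's x, y, z as a fraction of full scale, then the turn about the tool's z as a fraction of full scale. In form: [[dx, dy, dz, turn], ...]. A call has 1 to 10 rows; each row is the pose to reach, as a shift and turn from the pose commanded when the call began, along the tool's axes at that moment; what a row does not reach only later rows make up. Full scale, the value 1, is 0.12 m for a shift and 2 rad for a turn. A row lasts 1/8 s, in which the tool goes at most 62.5 mm and 10.7 degrees, less where a joint would pass 70% of its speed; a pose out of reach is approached as far as the arm can. A call with a number of a shift or a turn outside -1 to 1 is refused whole. A call with a gripper value outside its range is refused whole. "fingers" is the finger opening in mm, from 0 to 87, set as the call begins (left out, the last holds). The fingers move at their own pace and stop on an object; the grip force is fixed at half the most. Time passes only in rows, so rows that repeat a pose let the fingers close. It gives the time, the measured TCP pose, the force and the opening at its end, in the units of the state.
- telemetry.sense(): the state, without advancing time (a new reading comes with each control period).
- capture(name): name is "scene" or "side" or "wrist"; returns a dict with "color" (480x640x3 uint8, blue, green, red), "fx", "fy", "cx", "cy" (pixels), "k1" (the pictures are not rectified: a ray, as slopes to the right and down, at radius r is drawn at 1 + k1 r^2 times it, then the intrinsics apply), "eye" and "attitude" of the camera in the world; the wrist camera has in their place "mount" (4x4, takes a point from camera to tool coordinates, whose origin is the TCP and whose axes are the flange's). Camera axes: x right, y up, looking along -z (the intrinsics and any distortion apply to the point x, -y, -z); pixel columns grow to the right and rows downward; lengths in m; the calibration is good to about 2 mm. A picture is of the moment at which its call begins: read the wrist's pose just before it. There is no depth.
- order.finish_job(): hands the job in, once; it reports no verdict.
The state is a dict: "time_s": time; "joints": joint angles; "joint_velocities": joint speeds; "effort": joint torques, N m; "tcp_pos": TCP position; "ee_rot": TCP orientation; "wrist_force": force on the tool from outside, world axes, zero at the start; "moment": the same for the moment, N m; "gripper_width": opening from 0.0 (shut) to 1.0 (fully open).
Only numpy, scipy, OpenCV 4.12 (cv2) and the standard library are available. Lean on these libraries where they do the work, as an engineer would, in place of code of your own. Each camera call takes 0.05 s, during which the arm holds its last target. There are 200 camera calls.

## Working session

There is one attempt and no reset: what is moved stays moved. The work goes in short steps, Python scripts to look and compute and a tool call to move; the robot and the scene stay as the last step left them, time stands still between calls to the robot, and variables do not carry over. Pictures are saved under pics/ and viewed, about 8 in all and at most 12, crops included, and the job is handed in when it is done.

Besides the shell and the picture viewer there is one more tool, called after "Emit:" as name(argument=value, ...) on one line, values as JSON. drive_tool: Moves the arm, as the interface text tells. Shift numbers are shares of 0.12 m and turn numbers shares of 2 rad, none past 1 either way. Its arguments: {"type":"object","properties":{"series":{"type":"array","items":{"type":"array","items":{"type":"number","minimum":-1,"maximum":1}}},"fingers":{"type":"number"}},"required":["series"]}

```bash
ls; mkdir -p pics; cat > h.py <<'E'
import numpy as np, cv2
from station import telemetry, capture, order, r
def cam(name):
    s=telemetry.sense(); c=capture(name)
    if 'mount' in c:
        T=np.eye(4);T[:3,:3]=np.array(s['ee_rot']);T[:3,3]=s['tcp_pos'];M=T@np.array(c['mount'])
        c['R'],c['o']=M[:3,:3],M[:3,3]
    else: c['R'],c['o']=np.array(c['attitude']),np.array(c['eye'])
    c['K']=np.array([[c['fx'],0,c['cx']],[0,c['fy'],c['cy']],[0,0,1.]]);c['D']=np.array([c['k1'],0,0,0.])
    return c
def save(c,n):
    cv2.imwrite(f'pics/{n}.png',c['color'])
    np.savez(f'pics/{n}.npz',color=c['color'],R=c['R'],o=c['o'],K=c['K'],D=c['D'])
def ray(c,uv):
    p=cv2.undistortPoints(np.array(uv,float).reshape(-1,1,2),c['K'],c['D']).reshape(-1,2)
    d=np.c_[p[:,0],-p[:,1],-np.ones(len(p))]; return d@c['R'].T
def onz(c,uv,z):
    d=ray(c,uv); return c['o']+d*((z-c['o'][2])/d[:,2])[:,None]
def proj(c,P):
    q=(np.atleast_2d(P)-c['o'])@c['R']; q=q*[1,-1,-1]
    return cv2.projectPoints(q,np.zeros(3),np.zeros(3),c['K'],c['D'])[0].reshape(-1,2)
E
python3 - <<'E'
from h import *
for n in('scene','side'):
    c=cam(n);save(c,n+'0');print(n,c['o'],c['R'][:,2],c['K'][0])
c=cam('wrist');save(c,'wrist0');print(c['o'],c['R'],c['D'])
s=telemetry.sense();print(s)
E
```

```text
pics
scene [ 1.25986522 -0.50325699  0.84850402] [ 0.62935183 -0.43518089  0.64384304] [482.67950436   0.         322.28166946]
side [ 0.420487   -0.76238124  0.59705844] [-0.0569955  -0.83583386  0.54601582] [435.1173069    0.         317.55199559]
[ 0.62569428 -0.06846634  0.38361964] [[-9.99996833e-01 -4.22865838e-04  2.48092841e-03]
 [-2.16236928e-04 -9.67700968e-01 -2.52100754e-01]
 [ 2.50740162e-03 -2.52100492e-01  9.67697812e-01]] [-0.04373276  0.          0.          0.        ]
{'time_s': 0.15, 'joints': array([ 1.48171318e+01,  2.20802430e+01,  3.98903956e-01, -2.08367430e-02,
       -6.84109766e+01, -1.48146760e+01]), 'joint_velocities': array([ 0.03402834, -0.12342143,  0.33144991,  0.20566752,  0.0056997 ,
        0.0319558 ]), 'effort': array([ 3.86667998e-04, -3.91052306e+01,  1.87588084e+01,  4.22235444e+00,
        1.23758311e-02, -1.38926293e-04]), 'tcp_pos': array([6.24668838e-01, 3.06739668e-05, 2.91422064e-01]), 'ee_rot': array([[-9.11515305e-05, -9.99998644e-01, -1.64408953e-03],
       [-9.99999992e-01,  9.12916056e-05, -8.51243687e-05],
       [ 8.52743449e-05,  1.64408176e-03, -9.99998645e-01]]), 'wrist_force': array([-1.24248361, -0.98365769, -0.19288649]), 'moment': array([-0.00489104, -0.03762131, -0.01793607]), 'gripper_width': 0.9977865639295103}
```

View pics/scene0.png

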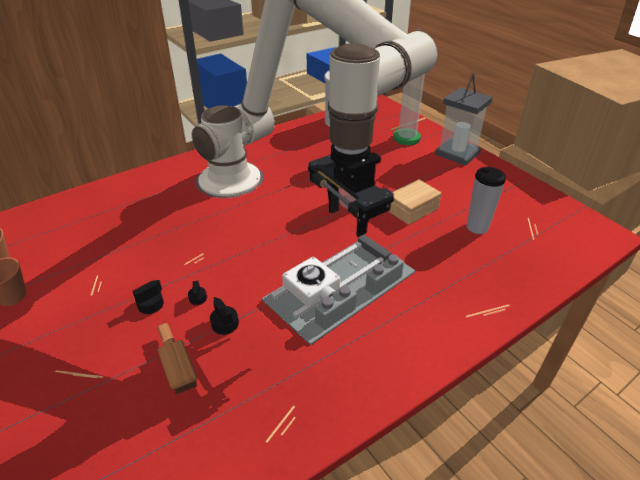

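View pics/side0.png

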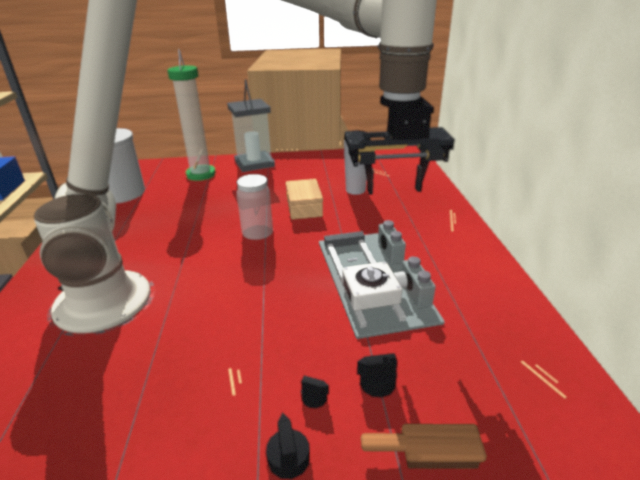

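Scene view: three black knobs at (149,296), (198,293) and (224,316). In the side view they are at (288,450), (314,391) and (378,374). The middle one looks smallest. The blower is at scene (312,280). Next I'll measure these.

```bash
cat >> h.py <<'E'
def load(n): return dict(np.load(f'pics/{n}.npz'))
E
python3 - <<'E'
from h import *
for n,box in(('scene0',(120,270,250,345)),('side0',(255,345,405,480))):
    c=load(n);im=c['color'];x0,y0,x1,y1=box
    m=np.zeros(im.shape[:2],np.uint8);m[y0:y1,x0:x1]=(im[y0:y1,x0:x1].max(2)<55)
    k,l,st,ce=cv2.connectedComponentsWithStats(m)
    for i in range(1,k):
        if st[i,4]<60: continue
        ys,xs=np.where(l==i); j=ys.argmax()
        w=onz(c,[[xs.min(),ce[i][1]],[xs.max(),ce[i][1]]],.015)
        print(n,st[i],ce[i].round(),onz(c,[ce[i]],.02).round(3),'bottom',onz(c,[[xs[j],ys[j]]],0).round(3),'width',np.linalg.norm(w[1]-w[0]).round(3))
# white blower
for n,box in(('scene0',(270,240,345,310)),('side0',(335,255,410,312))):
    c=load(n);im=c['color'];x0,y0,x1,y1=box
    sub=im[y0:y1,x0:x1];m=np.zeros(im.shape[:2],np.uint8)
    m[y0:y1,x0:x1]=((sub.min(2)>185)).astype(np.uint8)
    k,l,st,ce=cv2.connectedComponentsWithStats(m);i=1+st[1:,4].argmax()
    cs=cv2.findContours((l==i).astype(np.uint8),0,1)[0];b=cv2.boxPoints(cv2.minAreaRect(max(cs,key=len)))
    print(n,'blower top',b.round().tolist(),onz(c,b,.06).round(3).tolist())
c=load('scene0');s=load('side0')
a=cv2.resize(c['color'][230:350,120:420],None,fx=2.6,fy=2.6,interpolation=3)
b=cv2.resize(s['color'][220:480,250:500],None,fx=1.1,fy=1.1,interpolation=3)
b=np.pad(b,((0,0),(0,780-b.shape[1]),(0,0)))
w=cv2.resize(load('wrist0')['color'],(360,270));b[:270,-400:-40]=w
cv2.imwrite('pics/crop1.png',np.vstack([a,b])[:600])
E
```

```text
scene0 [133 280  30  34 720] [149. 297.] [[ 0.39 -0.4   0.02]] bottom [[ 0.412 -0.424  0.   ]] width 0.071
scene0 [188 281  19  24 292] [197. 294.] [[ 0.445 -0.301  0.02 ]] bottom [[ 0.45  -0.316  0.   ]] width 0.043
scene0 [210 298  28  36 701] [223. 318.] [[ 0.547 -0.28   0.02 ]] bottom [[ 0.563 -0.304  0.   ]] width 0.062
side0 [ 358  355   38   42 1316] [378. 375.] [[ 0.549 -0.277  0.02 ]] bottom [[ 0.542 -0.304  0.   ]] width 0.062
side0 [302 379  26  29 563] [314. 393.] [[ 0.44  -0.304  0.02 ]] bottom [[ 0.437 -0.315  0.   ]] width 0.041
side0 [ 267  416   42   63 1727] [288. 452.] [[ 0.395 -0.402  0.02 ]] bottom [[ 0.395 -0.429  0.   ]] width 0.059
scene0 blower top [[282.0, 265.0], [344.0, 250.0], [353.0, 287.0], [291.0, 301.0]] [[0.508, -0.099, 0.06], [0.548, 0.054, 0.06], [0.662, -0.005, 0.06], [0.621, -0.145, 0.06]]
side0 blower top [[335.0, 255.0], [404.0, 255.0], [404.0, 296.0], [335.0, 296.0]] [[0.513, 0.029, 0.06], [0.663, 0.012, 0.06], [0.628, -0.126, 0.06], [0.496, -0.112, 0.06]]
```

View pics/crop1.png

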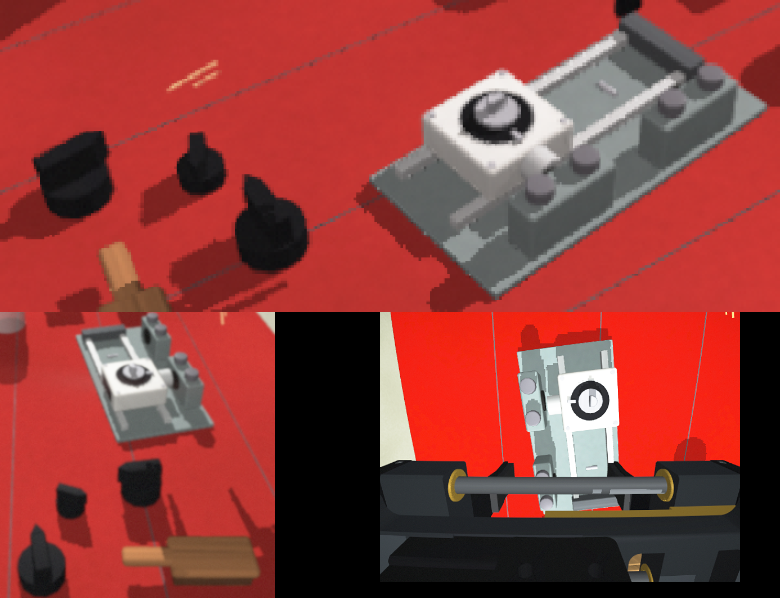

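The middle knob (scene (197,294), side (314,393)) has a hub about 42 mm wide. The other two are about 60 to 70 mm, so the middle one fits the 44 mm hub and is confirmed as the target. It sits near (0.442,-0.302). The wrist view shows the blower and dryer sharply, with the blower at about wrist (370,155), so I'll measure there.

```bash
python3 - <<'E'
from h import *
c=load('wrist0');im=c['color']
m=(im[:260].min(2)>225).astype(np.uint8)
m=cv2.morphologyEx(m,cv2.MORPH_CLOSE,np.ones((3,3)))
cs=cv2.findContours(m,0,1)[0];b=max(cs,key=cv2.contourArea)
f=np.zeros_like(m);cv2.drawContours(f,[b],-1,1,-1);f=cv2.morphologyEx(f,cv2.MORPH_OPEN,np.ones((41,41)))
b=max(cv2.findContours(f,0,1)[0],key=cv2.contourArea);q=cv2.boxPoints(cv2.minAreaRect(b))
P=onz(c,q,.06);print(q.round().tolist(),P.round(4).tolist(),P.mean(0))
for i in range(4):
    d=P[(i+1)%4]-P[i];print(np.linalg.norm(d).round(4),np.degrees(np.arctan2(d[1],d[0])).round(2))
cv2.imwrite('pics/crop2.png',cv2.resize(im[40:290,220:470],None,fx=2.4,fy=2.4,interpolation=3))
E
```

```text
[[321.0, 104.0], [423.0, 104.0], [423.0, 209.0], [321.0, 209.0]] [[0.625, -0.11, 0.06], [0.5307, -0.1105, 0.06], [0.5237, -0.0122, 0.06], [0.6249, -0.0121, 0.06]] [ 0.57606155 -0.06117864  0.06      ]
0.0943 -179.67
0.0986 94.09
0.1013 0.05
0.0979 -89.99
```

View pics/crop2.png

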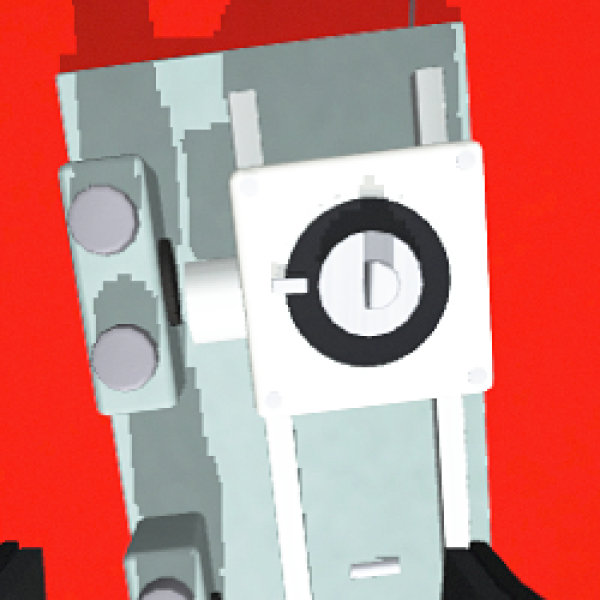

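Wrist crop shows the plate's near corners at (60,75) and (462,22), and blower top corners at about (232,172), (480,145), (492,388), (262,412). The shoulder centre is (371,284), and the white tab points left (world +x) at (290,286).

```bash
python3 - <<'E'
from h import *
c=load('wrist0')
u=lambda p:np.array(p)/2.4+[220,40]
def sh(n,p,z):
    P=onz(c,u(p),z);print(n,P.round(4).tolist())
    return P
A=sh('plate',[[60,75],[462,22],[130,600],[490,560]],.008)
B=sh('top',[[232,172],[480,145],[492,388],[262,412]],.06)
C=sh('rails',[[232,95],[445,70],[290,600],[455,545],],.02)
S=sh('shoulder',[[371,284]],.07);D=sh('ring',[[368,282]],.062);T=sh('tab',[[290,286]],.062)
ang=lambda P,Q:np.degrees(np.arctan2(Q[1]-P[1],Q[0]-P[0])).round(2)
print('plate edge x',ang(A[1],A[0]),np.linalg.norm(A[1]-A[0]),'y',ang(A[0],A[2])-90,ang(A[1],A[3])-90)
print('top',ang(B[1],B[0]),ang(B[2],B[3]),ang(B[0],B[3])-90,ang(B[1],B[2])-90,[np.linalg.norm(B[i]-B[i-1]).round(4) for i in range(4)],B.mean(0))
print('tab',ang(D[0],T[0]))
E
```

```text
plate [[0.7045, -0.1496, 0.008], [0.5299, -0.1713, 0.008], [0.6822, 0.0973, 0.008], [0.4996, 0.0758, 0.008]]
top [[0.629, -0.1032, 0.06], [0.5337, -0.1136, 0.06], [0.5222, -0.0195, 0.06], [0.6169, -0.0094, 0.06]]
rails [[0.6293, -0.1387, 0.02], [0.5391, -0.1492, 0.02], [0.6013, 0.092, 0.02], [0.5215, 0.0634, 0.02]]
shoulder [[0.5754, -0.0613, 0.07]]
ring [[0.5753, -0.0619, 0.062]]
tab [[0.6062, -0.0603, 0.062]]
plate edge x 7.1 0.17600962619146368 y 5.180000000000007 6.980000000000004
top 6.21 6.09 7.349999999999994 6.950000000000003 [np.float64(0.0946), np.float64(0.0958), np.float64(0.0948), np.float64(0.0952)] [ 0.57543048 -0.06143978  0.06      ]
tab 3.01
```

The rail is turned about +6.7°, with the blower centre at about (0.5755,-0.0615), q≈0.007. I'll close the fingers, turn to the rail and go to about 50 mm in front of the push face.

Emit:
drive_tool(series=[[0.5,0.15,0.35,-0.03],[1,0.32,0.7,-0.0585],[1,0.32,0.7,-0.0585],[1,0.32,0.7,-0.0585]], fingers=0)

```text
time_s: 0.65
tcp_pos: [0.5858, -0.1212, 0.2071]
ee_rot: [[0.114, -0.993, -0.002], [-0.993, -0.114, -0.0], [-0.0, 0.002, -1.0]]
wrist_force: [0.5, 0.4, 0.1]
gripper_width: 0.629
```

Emit:
drive_tool(series=[[0.34,0.04,0.0,0],[0.34,0.04,0.4,0],[0.34,0.04,0.86,0],[0.34,0.04,0.86,0],[0.34,0.04,0.86,0]])

```text
time_s: 1.27
tcp_pos: [0.5889, -0.1605, 0.1075]
ee_rot: [[0.119, -0.993, 0.005], [-0.993, -0.119, -0.001], [0.002, -0.004, -1.0]]
wrist_force: [-0.4, 0.1, 0.4]
gripper_width: 0.061
```

Emit:
drive_tool(series=[[-0.12,0,0,0],[-0.24,0,0,0],[-0.34,0,0,0],[-0.44,0,0,0],[-0.54,0,0,0],[-0.64,0,0,0],[-0.74,0,0,0],[-0.84,0,0,0],[-0.93,0,0,0],[-1,0,0,0]])

```text
time_s: 2.52
tcp_pos: [0.5724, -0.0411, 0.1049]
ee_rot: [[0.117, -0.993, -0.0], [-0.993, -0.117, 0.0], [-0.0, 0.0, -1.0]]
wrist_force: [0.2, -2.1, 1.3]
gripper_width: 0.007
```

Emit:
drive_tool(series=[[-0.08,0,0,0],[-0.16,0,0,0],[-0.24,0,0,0],[-0.32,0,0,0],[-0.38,0,0,0],[-0.43,0,0,0],[-0.48,0,0,0],[-0.52,0,0,0],[-0.52,0,0,0]])

```text
time_s: 3.65
tcp_pos: [0.5651, 0.0202, 0.1048]
ee_rot: [[0.116, -0.993, -0.0], [-0.993, -0.116, 0.0], [-0.0, 0.0, -1.0]]
wrist_force: [0.9, 0.5, 0.1]
gripper_width: 0.001
```

```bash
python3 - <<'E'
from h import *
for n in('scene','side'): save(cam(n),n+'1')
a=load('scene1')['color'][190:350,240:440];b=load('side1')['color'][200:340,290:460]
cv2.imwrite('pics/crop3.png',np.vstack([cv2.resize(a,(400,320),interpolation=3)[:300],cv2.resize(b,(400,330),interpolation=3)[:300]]))
E
```

```text
(no output)
```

View pics/crop3.png

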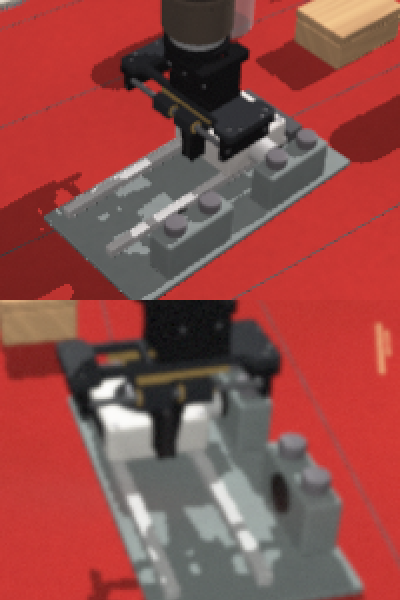

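The blower was pushed about 142 mm and now sits near q≈0.149. I'll continue in small steps over the detent.

Emit:
drive_tool(series=[[-0.02,0,0,0],[-0.04,0,0,0],[-0.04,0,0,0]])

```text
time_s: 4.12
tcp_pos: [0.5647, 0.0252, 0.1051]
ee_rot: [[0.117, -0.993, 0.0], [-0.993, -0.117, 0.0], [-0.0, -0.0, -1.0]]
wrist_force: [-0.6, -0.4, -0.4]
gripper_width: 0.002
```

Emit:
drive_tool(series=[[-0.02,0,0,0],[-0.04,0,0,0],[-0.04,0,0,0]])

```text
time_s: 4.5
tcp_pos: [0.5642, 0.0297, 0.1051]
ee_rot: [[0.117, -0.993, 0.0], [-0.993, -0.117, -0.0], [0.0, -0.0, -1.0]]
wrist_force: [0.4, -0.5, -0.2]
gripper_width: -0.0
```

Emit:
drive_tool(series=[[-0.01,0,0,0],[-0.02,0,0,0],[-0.02,0,0,0]])

```text
time_s: 4.88
tcp_pos: [0.5641, 0.03, 0.1051]
ee_rot: [[0.117, -0.993, -0.0], [-0.993, -0.117, -0.003], [0.003, 0.001, -1.0]]
wrist_force: [3.0, -10.6, -0.6]
gripper_width: 0.007
```

Emit:
drive_tool(series=[[-0.01,0,0,0],[-0.015,0,0,0],[-0.015,0,0,0]])

```text
time_s: 5.25
tcp_pos: [0.5641, 0.0303, 0.1051]
ee_rot: [[0.116, -0.993, -0.001], [-0.993, -0.116, -0.004], [0.004, 0.001, -1.0]]
wrist_force: [5.9, -18.2, -1.8]
gripper_width: 0.003
```

18 N with no motion means the blower is against the rigid end stop, past the 6 N ridge. I'll back off, rise and look down with the wrist camera.

Emit:
drive_tool(series=[[0.2,0,0,0],[0.35,0,0,0],[0.35,0,-0.5,0],[0.35,0,-1,0],[0.35,0,-1,0]])

```text
time_s: 5.88
tcp_pos: [0.5713, -0.0075, 0.231]
ee_rot: [[0.117, -0.993, 0.013], [-0.993, -0.117, 0.002], [-0.001, -0.013, -1.0]]
wrist_force: [-0.0, 0.9, -0.7]
gripper_width: 0.003
```

Emit:
drive_tool(series=[[-0.5,0,-0.25,0],[-1,0,-0.5,0],[-1,0,-0.5,0],[-1,0,-0.5,0]], fingers=87)

```text
time_s: 6.38
tcp_pos: [0.5541, 0.1117, 0.2844]
ee_rot: [[0.118, -0.993, -0.001], [-0.993, -0.118, 0.0], [-0.0, 0.001, -1.0]]
wrist_force: [0.5, 0.9, 0.1]
gripper_width: 0.377
```

Emit:
drive_tool(series=[[-0.45,0,0,0],[-0.45,0,0,0],[-0.45,0,0,0],[-0.45,0,0,0]])

```text
time_s: 6.88
tcp_pos: [0.5483, 0.1635, 0.2845]
ee_rot: [[0.115, -0.993, -0.001], [-0.993, -0.115, -0.001], [0.001, 0.001, -1.0]]
wrist_force: [0.2, 0.2, 0.5]
gripper_width: 0.835
```

```bash
python3 - <<'E'
from h import *
c=cam('wrist');save(c,'wrist1');im=c['color']
p=proj(c,[.5576,.0904,.07])[0];print(p,c['o'])
x,y=np.clip((p-[100,100]).astype(int),0,[440,280]);print(x,y)
cv2.imwrite('pics/crop4.png',cv2.resize(im[y:y+200,x:x+200],None,fx=3,fy=3,interpolation=3))
E
```

```text
[320.64332594 144.52083402] [0.55718879 0.09550001 0.37685214]
220 44
```

View pics/crop4.png

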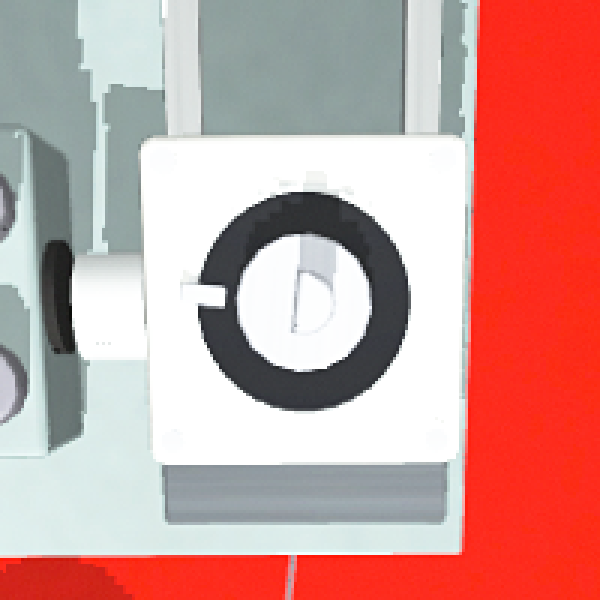

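The blower is hard against the stop in wrist crop (462). The ring centre is (304,301), and the tab at (205,294) is about 4° off the rail's x. Next comes fitting the numbers.

```bash
python3 - <<'E'
from h import *
c=load('wrist1');im=c['color']
g=im.max(2);sub=np.zeros_like(g);sub[100:185,275:360]=(g[100:185,275:360]<100)
cs=sorted(cv2.findContours(sub,cv2.RETR_CCOMP,cv2.CHAIN_APPROX_NONE)[0],key=cv2.contourArea)[::-1][:2]
hull=cv2.convexHull(cs[0]);e0=cv2.fitEllipse(hull);e1=cv2.fitEllipse(cs[1]);print(e0,e1)
ring=onz(c,[e0[0]],.061)[0];sh=onz(c,[e1[0]],.07)[0];print('ring',ring,'shoulder',sh, 'diam',e1[1][0]/c['K'][0,0]*(c['o'][2]-.07))
# tab: bright pixels inside ring annulus at left
Y,X=np.mgrid[:480,:640];rr=np.hypot(X-e0[0][0],Y-e0[0][1])
m=(g>150)&(rr>26)&(rr<33)&(X<e0[0][0]-20)&(abs(Y-e0[0][1])<15)
t=np.c_[X[m],Y[m]].mean(0);T=onz(c,[t],.061)[0];print(t,m.sum(),'tab deg',np.degrees(np.arctan2(*(T-ring)[[1,0]])))
E
```

```text
((320.7882080078125, 144.06719970703125), (70.04562377929688, 72.55065155029297), 179.6294708251953) ((320.86309814453125, 144.34840393066406), (46.42638397216797, 47.03540802001953), 11.154558181762695)
ring [0.55752612 0.08983229 0.061     ] shoulder [0.55742182 0.09022857 0.07      ] diam 0.04298556898863175
[291.16666667 142.33333333] 48 tab deg 3.3115203010230783
```

Emit:
drive_tool(series=[[0.4,0.17,0,0],[0.8,0.335,0.0,0],[0.8,0.335,0.0,0]])

```text
time_s: 7.3
tcp_pos: [0.5183, 0.0616, 0.2853]
ee_rot: [[0.112, -0.994, -0.0], [-0.994, -0.112, -0.0], [0.0, 0.0, -1.0]]
wrist_force: [0.6, 0.1, 0.2]
gripper_width: 0.996
```

Emit:
drive_tool(series=[[0.4,0.17,0,0],[0.8,0.335,0.0,0],[0.8,0.335,0.0,0]])

```text
time_s: 7.68
tcp_pos: [0.49, -0.0376, 0.2852]
ee_rot: [[0.112, -0.994, 0.0], [-0.994, -0.112, 0.0], [0.0, -0.0, -1.0]]
wrist_force: [0.1, 0.1, -0.7]
gripper_width: 1.001
```

Emit:
drive_tool(series=[[0.4,0.17,0,0],[0.8,0.335,0.15,0],[0.8,0.335,0.15,0]])

```text
time_s: 8.05
tcp_pos: [0.461, -0.137, 0.2658]
ee_rot: [[0.113, -0.994, -0.003], [-0.994, -0.113, 0.0], [-0.001, 0.003, -1.0]]
wrist_force: [-0.5, 0.7, -0.2]
gripper_width: 0.996
```

Emit:
drive_tool(series=[[0.4,0.17,0,0],[0.8,0.335,0.15,0],[0.8,0.335,0.15,0],[0.8,0.335,0.15,0],[0.8,0.335,0.15,0]])

```text
time_s: 8.68
tcp_pos: [0.4344, -0.2342, 0.2497]
ee_rot: [[0.119, -0.993, 0.001], [-0.993, -0.119, -0.0], [0.001, -0.001, -1.0]]
wrist_force: [-0.2, -0.4, -0.1]
gripper_width: 1.0
```

```bash
python3 - <<'E'
from h import *
c=cam('wrist');save(c,'wrist2');im=c['color']
p=proj(c,[.442,-.302,.02])[0];print(p,c['o'])
x,y=np.clip((p-[100,100]).astype(int),0,[440,280]);print(x,y)
g=cv2.resize(im[y:y+200,x:x+200],None,fx=3,fy=3,interpolation=3)
cv2.imwrite('pics/crop5.png',cv2.LUT(g,(255*(np.arange(256)/255)**.5).astype(np.uint8)))
E
```

```text
[322.77229935 150.77214954] [ 0.443367   -0.30220271  0.34205947]
222 50
```

View pics/crop5.png

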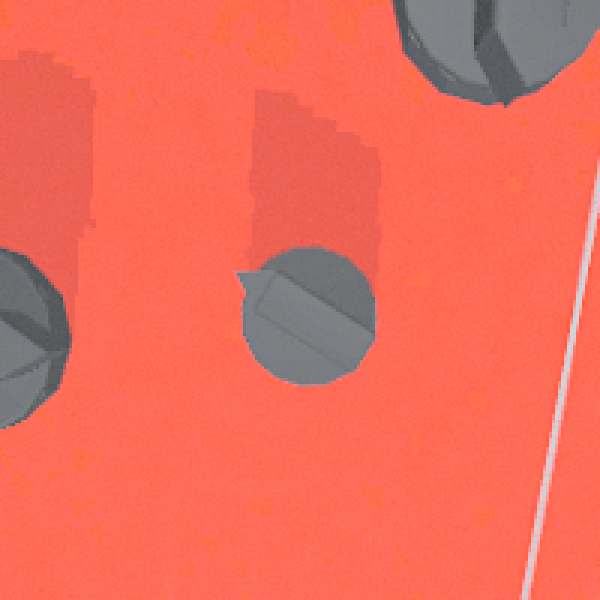

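The target knob is in the middle of the wrist crop: hub centre (311,316), nose tip (237,272) upper left, bar edges (275,270)-(374,332) and (258,315)-(352,374). Measuring it.

```bash
python3 - <<'E'
from h import *
c=load('wrist2');im=c['color']
g=im.max(2);m=np.zeros_like(g);m[125:185,295:352]=g[125:185,295:352]<60
m=cv2.morphologyEx(m,cv2.MORPH_OPEN,cv2.getStructuringElement(2,(15,15)))
b=max(cv2.findContours(m,0,1)[0],key=cv2.contourArea)
e,r0=cv2.minEnclosingCircle(b);E=cv2.fitEllipse(b);print(e,r0,E)
H=onz(c,[E[0]],.015)[0];print('hub',H,'diam',E[1][0]/c['K'][0,0]*(c['o'][2]-.015))
u=lambda p:np.array(p)/3+[222,50]
P=onz(c,u([[374,332],[275,270],[352,374],[258,315],[237,272]]),.042)
a=lambda d:np.degrees(np.arctan2(d[1],d[0]))
print('bar',a(P[1]-P[0]),a(P[3]-P[2]),'width',np.cross((P[2]-P[0])[:2],(P[1]-P[0])[:2])/np.linalg.norm(P[1]-P[0]))
print('nose',P[4],a(P[4]-H),np.linalg.norm((P[4]-H)[:2]), 'barmid at hub',((P[0]+P[1]+P[2]+P[3])/4))
s=telemetry.sense();x=np.array(s['ee_rot'])[:,0];print('tool x ang',a(x),s['tcp_pos'])
E
```

```text
(332.0, 143.0) 13.038504600524902 ((332.1234130859375, 142.89126586914062), (15.825069427490234, 26.44066047668457), 119.2152328491211)
hub [ 0.43401091 -0.31032719  0.015     ] diam 0.015617122457736528
bar -24.39710775224659 -24.769929590885656 width -0.013768804621854468
nose [ 0.4620085  -0.30829261  0.042     ] 4.156356484461823 0.02807141160814728 barmid at hub [ 0.43766042 -0.29656922  0.042     ]
tool x ang -83.1670149676672 [ 0.43430788 -0.23419531  0.24963931]<stdin>:11: DeprecationWarning: Arrays of 2-dimensional vectors are deprecated. Use arrays of 3-dimensional vectors instead. (deprecated in NumPy 2.0)
```

```bash
cat > hub.py <<'E'
from h import *
import sys
def hub(c,box=(290,120,360,190)):
    im=c['color'].astype(int);x0,y0,x1,y1=box;m=np.zeros(im.shape[:2],np.uint8)
    s=im[y0:y1,x0:x1];m[y0:y1,x0:x1]=(s[...,2]-s[...,1])<40
    m=cv2.morphologyEx(m,cv2.MORPH_OPEN,cv2.getStructuringElement(2,(21,21)))
    b=max(cv2.findContours(m,0,1)[0],key=cv2.contourArea);E=cv2.fitEllipse(b)
    H=onz(c,[E[0]],.018)[0];return E,H,np.mean(E[1])/c['K'][0,0]*(c['o'][2]-.018)
if __name__=='__main__':print(hub(load(sys.argv[1])))
E
python3 hub.py wrist2
```

```text
(((324.5409240722656, 154.9592742919922), (43.8656005859375, 44.705223083496094), 165.56112670898438), array([ 0.43985232, -0.29834674,  0.018     ]), np.float64(0.04330260946215373))
```

The hub is at (0.4399,-0.2983), diameter 43 mm (44 given). The bar and nose are at -24.6° with width 13.8 mm (14 given). All consistent. I'll go above it with tool x along the nose.

Emit:
drive_tool(series=[[0.54,0.017,0.4,-0.09],[0.54,0.017,0.8,-0.18],[0.54,0.017,0.8,-0.27],[0.54,0.017,0.8,-0.36],[0.54,0.017,0.8,-0.45],[0.54,0.017,0.8,-0.511],[0.54,0.017,0.8,-0.511],[0.54,0.017,0.8,-0.511],[0.54,0.017,0.8,-0.511]], fingers=50)

```text
time_s: 9.85
tcp_pos: [0.4391, -0.2996, 0.1531]
ee_rot: [[0.908, -0.419, 0.0], [-0.419, -0.908, -0.0], [0.0, -0.0, -1.0]]
wrist_force: [-1.5, -0.6, 0.8]
gripper_width: 0.576
```

```bash
python3 - <<'E'
from h import *
s=telemetry.sense();R=np.array(s['ee_rot']);t=np.array([.4399,-.2983,.0915])
print(s['tcp_pos'],np.degrees(np.arctan2(R[1,0],R[0,0])),(R.T@(t-s['tcp_pos'])/.12).round(3),s['joints'].round(1))
E
```

```text
[ 0.4391262  -0.29962848  0.15314839] -24.770491390738865 [ 0.001 -0.013  0.514] [-16.8  21.5 -23.2  -0.  -45.3  82. ]
```

Emit:
drive_tool(series=[[0,-0.013,0.2,0],[0,-0.013,0.4,0],[0,-0.013,0.51,0],[0,-0.013,0.51,0],[0,-0.013,0.51,0]])

```text
time_s: 10.48
tcp_pos: [0.4402, -0.2987, 0.0926]
ee_rot: [[0.908, -0.418, 0.001], [-0.418, -0.908, -0.001], [0.001, 0.0, -1.0]]
wrist_force: [0.3, 0.2, 0.9]
gripper_width: 0.576
```

Emit:
drive_tool(series=[[0,0,0,0],[0,0,0,0],[0,0,0,0],[0,0,0,0],[0,0,0,0],[0,0,0,0],[0,0,0,0],[0,0,0,0]], fingers=5)

```text
time_s: 11.48
tcp_pos: [0.4396, -0.2985, 0.0919]
ee_rot: [[0.908, -0.418, 0.0], [-0.418, -0.908, -0.0], [0.0, 0.0, -1.0]]
wrist_force: [-0.1, 1.4, 1.6]
gripper_width: 0.154
```

The fingers stopped at 13.4 mm, so the bar is gripped. Lift it and see how the knob sits in the wrist view.

Emit:
drive_tool(series=[[0,0,-0.3,0],[0,0,-0.6,0],[0,0,-1,0],[0,0,-1,0],[0,0,-1,0]])

```text
time_s: 12.1
tcp_pos: [0.439, -0.2981, 0.2112]
ee_rot: [[0.908, -0.419, -0.001], [-0.419, -0.908, 0.001], [-0.001, -0.001, -1.0]]
wrist_force: [-0.3, 0.3, -1.5]
gripper_width: 0.162
```

```bash
python3 - <<'E'
from h import *
c=cam('wrist');save(c,'wrist3');s=telemetry.sense();R=np.array(s['ee_rot']);t=np.array(s['tcp_pos'])
print(s['gripper_width'],s['wrist_force'])
for n,p in(('nose',[.026,0,.05]),('hubtop front',[.022,0,.072]),('foot',[0,0,.0915]),('footfront',[.022,0,.0915]),('tipcentre',[0,0,.07])):
    print(n,proj(c,t+R@np.array(p)).round(1))
cv2.imwrite('pics/crop6.png',c['color'])
E
```

```text
0.15388534812710752 [-0.35325361  0.55597324 -1.85193793]
nose [[322.4 250.1]]
hubtop front [[322.2 245.1]]
foot [[322.1 271.7]]
footfront [[322.1 235.7]]
tipcentre [[322.2 286.1]]
```

View pics/crop6.png

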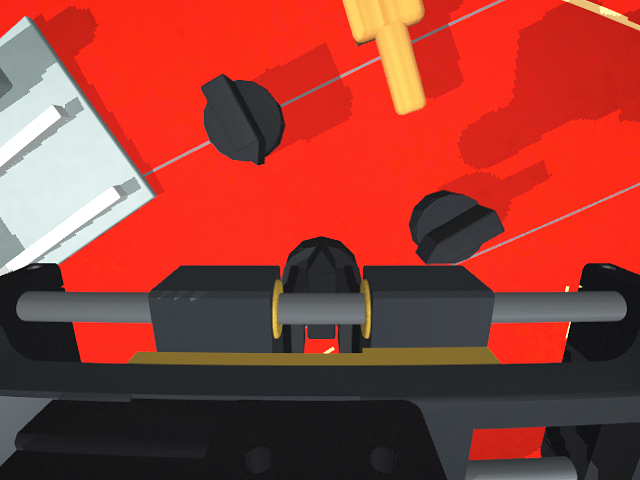

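The held knob's hub front is at pixel (321,237) against a predicted (322,236), so it is seated as planned and the calibration bias is under 0.5 mm. I'll carry it to a close-look pose in the final orientation.

```bash
python3 - <<'E'
from h import *
c=load('scene0');d=load('side0')
print('mug base',onz(c,[[479,230]],0),onz(d,[[356,191]],0));print('jar',onz(d,[[257,236]],0))
E
```

```text
mug base [[0.6413491  0.46558531 0.        ]] [[0.63022481 0.46738612 0.        ]]
jar [[0.3285328  0.23104464 0.        ]]
```

Emit:
drive_tool(series=[[-0.12,-0.39,-0.3,0],[-0.24,-0.773,-0.6,0],[-0.24,-0.773,-0.62,0]])

```text
time_s: 12.52
tcp_pos: [0.4533, -0.2001, 0.2877]
ee_rot: [[0.91, -0.415, 0.003], [-0.415, -0.91, -0.0], [0.003, -0.001, -1.0]]
wrist_force: [1.0, -0.3, -2.1]
gripper_width: 0.159
```

Emit:
drive_tool(series=[[-0.12,-0.39,0,0],[-0.24,-0.773,0,0],[-0.24,-0.773,0,0]])

```text
time_s: 12.9
tcp_pos: [0.4645, -0.1042, 0.2842]
ee_rot: [[0.91, -0.416, -0.004], [-0.416, -0.91, 0.0], [-0.004, 0.002, -1.0]]
wrist_force: [-0.3, 0.1, -0.8]
gripper_width: 0.158
```

Emit:
drive_tool(series=[[-0.12,-0.39,0,0],[-0.24,-0.773,0,0],[-0.24,-0.773,0,0]])

```text
time_s: 13.28
tcp_pos: [0.4776, -0.0085, 0.2846]
ee_rot: [[0.909, -0.416, -0.003], [-0.416, -0.909, -0.001], [-0.003, 0.002, -1.0]]
wrist_force: [0.0, 0.2, -0.9]
gripper_width: 0.158
```

Emit:
drive_tool(series=[[-0.12,-0.39,0,-0.08],[-0.24,-0.773,0,-0.16],[-0.24,-0.773,0,-0.244],[-0.24,-0.773,0,-0.244],[-0.24,-0.773,0,-0.244],[-0.24,-0.773,0,-0.244]])

```text
time_s: 14.02
tcp_pos: [0.4902, 0.0858, 0.286]
ee_rot: [[0.999, 0.053, -0.0], [0.053, -0.999, -0.0], [-0.0, 0.0, -1.0]]
wrist_force: [-0.6, 0.0, -1.0]
gripper_width: 0.161
```

```bash
python3 - <<'E'
from h import *
c=cam('wrist');save(c,'wrist4');s=telemetry.sense();R=np.array(s['ee_rot'])
print(s['tcp_pos'],np.degrees(np.arctan2(R[1,0],R[0,0])),s['gripper_width'],s['joints'].round(0))
p=proj(c,[.5574,.0902,.07])[0];print(p)
x,y=np.clip((p-[100,100]).astype(int),0,[440,280]);print(x,y)
cv2.imwrite('pics/crop7.png',cv2.resize(c['color'][y:y+200,x:x+200],None,fx=3,fy=3,interpolation=3))
E
```

```text
[0.49023086 0.08598244 0.28618515] 3.0920945319148934 0.15422593940695478 [ 29.  10. -18.   0. -63.  64.]
[320.21554419 152.47211438]
220 52
```

View pics/crop7.png

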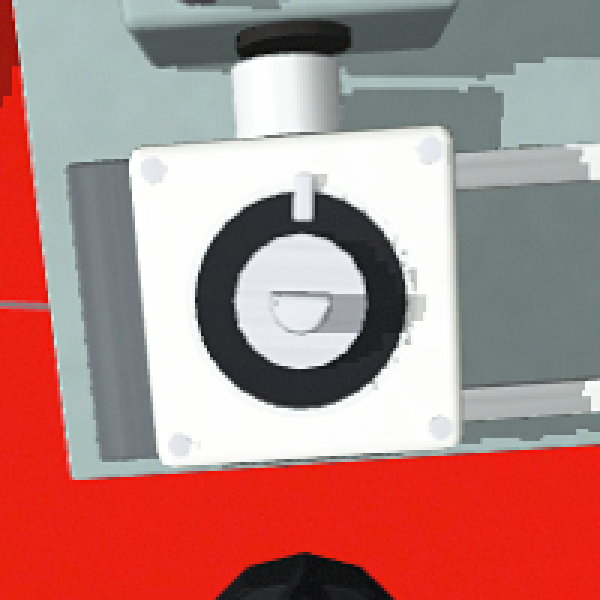

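Tab at (303,198) above the ring centre (301,300), and the shaft flat is horizontal at (272–331,292). So the knob is aligned to about 1°, and the blower still touches the stop. Refit the centre.

```bash
python3 - <<'E'
from h import *
c=load('wrist4');g=c['color'].max(2);sub=np.zeros_like(g);sub[110:192,278:362]=(g[110:192,278:362]<100)
cs=sorted(cv2.findContours(sub,cv2.RETR_CCOMP,cv2.CHAIN_APPROX_NONE)[0],key=cv2.contourArea)[::-1][:2]
e0=cv2.fitEllipse(cv2.convexHull(cs[0]));e1=cv2.fitEllipse(cv2.convexHull(cs[1]));print(e0,e1)
sh=onz(c,[e1[0]],.07)[0];ring=onz(c,[e0[0]],.061)[0];print('shoulder',sh,'ring',ring)
t=onz(c,np.array([[303,198]])/3+[220,52],.061)[0]-ring;print('tab',np.degrees(np.arctan2(t[1],t[0])))
s=telemetry.sense();R=np.array(s['ee_rot']);print(R.T@(np.array([sh[0],sh[1],.19])-s['tcp_pos'])/.12)
E
```

```text
((319.8409423828125, 151.5089569091797), (69.8502197265625, 71.65612030029297), 175.01141357421875) ((319.6507263183594, 151.9614715576172), (46.319217681884766, 46.73356246948242), 5.285804271697998)
shoulder [0.55782206 0.09073384 0.07      ] ring [0.55818335 0.09060896 0.061     ]
tab 0.9988181732770168
[ 0.56471479 -0.0092595   0.80144376]
```

Both looks agree within 0.6 mm: shaft axis at (0.5576,0.0905), flat at about 2 to 3°. I'll move above it, then lower.

Emit:
drive_tool(series=[[0.3,-0.008,0,0],[0.563,-0.008,0.3,0],[0.563,-0.008,0.6,0],[0.563,-0.008,0.8,0],[0.563,-0.008,0.8,0],[0.563,-0.008,0.8,0]])

```text
time_s: 14.82
tcp_pos: [0.5584, 0.0916, 0.1915]
ee_rot: [[0.998, 0.056, 0.002], [0.056, -0.998, 0.0], [0.002, -0.0, -1.0]]
wrist_force: [0.9, -0.6, 0.5]
gripper_width: 0.157
```

Emit:
drive_tool(series=[[0,0,0.03,0],[0,0,0.06,0],[0,0,0.09,0],[0,0,0.12,0],[0,0,0.14,0],[0,0,0.14,0]])

```text
time_s: 15.58
tcp_pos: [0.5575, 0.0915, 0.1731]
ee_rot: [[0.998, 0.056, -0.001], [0.056, -0.998, -0.0], [-0.001, 0.0, -1.0]]
wrist_force: [-0.1, 0.4, -0.7]
gripper_width: 0.155
```

No force at z=0.1731, about 3 mm below the shaft top, so the shaft is entering the bore. Lowering on, with a 0.5 mm y correction.

Emit:
drive_tool(series=[[0,0.004,0.02,0],[0,0.004,0.04,0],[0,0.004,0.06,0],[0,0.004,0.075,0],[0,0.004,0.075,0]])

```text
time_s: 16.2
tcp_pos: [0.5576, 0.091, 0.1642]
ee_rot: [[0.998, 0.056, -0.0], [0.056, -0.998, -0.0], [-0.0, 0.0, -1.0]]
wrist_force: [-0.0, -0.5, -1.3]
gripper_width: 0.159
```

Emit:
drive_tool(series=[[0,0,0.01,0],[0,0,0.02,0],[0,0,0.03,0],[0,0,0.03,0]])

```text
time_s: 16.7
tcp_pos: [0.5577, 0.0911, 0.1614]
ee_rot: [[0.998, 0.056, 0.0], [0.056, -0.998, -0.0], [0.0, 0.0, -1.0]]
wrist_force: [-0.8, -0.7, 4.1]
gripper_width: 0.162
```

Emit:
drive_tool(series=[[0,0,0.01,0],[0,0,0.02,0],[0,0,0.03,0],[0,0,0.03,0]])

```text
time_s: 17.2
tcp_pos: [0.5578, 0.0911, 0.1585]
ee_rot: [[0.998, 0.057, 0.001], [0.057, -0.998, -0.0], [0.001, 0.0, -1.0]]
wrist_force: [-2.9, 0.2, 9.9]
gripper_width: 0.161
```

Emit:
drive_tool(series=[[0,0,0.01,0],[0,0,0.018,0],[0,0,0.018,0],[0,0,0.018,0]])

```text
time_s: 17.7
tcp_pos: [0.5578, 0.0911, 0.157]
ee_rot: [[0.998, 0.057, 0.001], [0.057, -0.998, -0.0], [0.001, 0.0, -1.0]]
wrist_force: [-5.6, 0.9, 12.3]
gripper_width: 0.157
```

Emit:
drive_tool(series=[[-0.005,0,0.008,0],[-0.005,0,0.015,0],[-0.005,0,0.018,0],[-0.005,0,0.018,0]])

```text
time_s: 18.2
tcp_pos: [0.5577, 0.0911, 0.1566]
ee_rot: [[0.998, 0.058, 0.003], [0.058, -0.998, -0.0], [0.003, 0.0, -1.0]]
wrist_force: [-5.9, -1.0, 19.4]
gripper_width: 0.159
```

Emit:
drive_tool(series=[[0,0,0,0],[0,0,0,0],[0,0,0,0],[0,0,0,0]])

```text
time_s: 18.7
tcp_pos: [0.5577, 0.0911, 0.1565]
ee_rot: [[0.998, 0.058, 0.003], [0.058, -0.998, -0.0], [0.003, 0.0, -1.0]]
wrist_force: [-6.4, 0.8, 19.8]
gripper_width: 0.157
```

```bash
python3 - <<'E'
from h import *
for n in('scene','side'): save(cam(n),n+'2')
a=load('scene2')['color'][180:340,240:440];b=load('side2')['color'][190:340,290:460]
cv2.imwrite('pics/crop8.png',np.hstack([cv2.resize(a,None,fx=2,fy=2,interpolation=3),cv2.resize(b,(360,320),interpolation=3)]))
s=telemetry.sense();print(s['tcp_pos'],s['wrist_force'],s['moment'],s['gripper_width'])
E
```

```text
[0.55775382 0.09111732 0.15655515] [-6.56654705 -0.72028594 19.7415949 ] [-0.07101754  2.19744935  0.02009293] 0.16232548706551736
```

View pics/crop8.png

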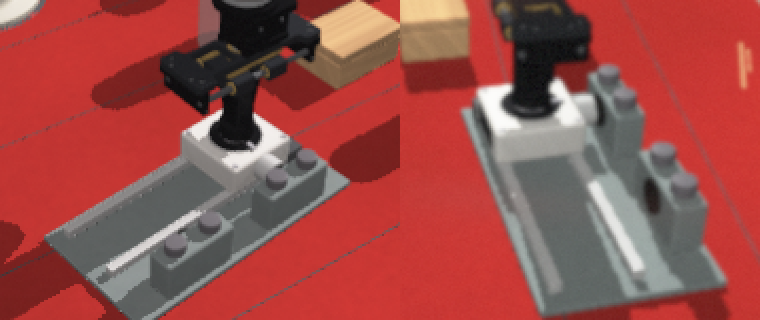

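```bash
python3 -c "
from h import *
print(order.finish_job())"
```

```text
the job is handed in; nothing more can be done
None
```

I finished the job and handed it in at about 19 s of the 67 s allowed; the station gives no verdict.

- **Blower:** I pushed it along the rail until 18 N no longer moved it, which means it is past the 6 N detent and against the end stop. The wrist pictures taken after that show it touching the stop.
- **Knob:** I took the smallest of the three (hub measured 43 mm against 44 mm given). I turned it about 28° to match the shaft's flat. It went down over the shaft with no resistance until the spring started, at the height where the knob should be fully home.
- **Pressing:** The arm holds the knob about 5.4 mm below that height, pushing down with 19.7 N. The shaft bottoms out at 5 mm and 14 N, so it should be fully down.
- **Bystanders:** The arm was kept clear of the jar, mug, brush and box. I did not re-measure where they stand at the end.

**Checks that disagreed a little:**
- The shaft's flat read between 1.0° and 3.3°. The knob is at about 3°, and the fit allows roughly 5°.
- A sideways force of about 6.5 N remains. A 0.6 mm shift did not remove it, so the knob probably leans lightly on the shaft within the play.
- I only inferred how far the shaft is pressed, from the tool height and the force.

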